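# Knock the test cell's spring pins home

### The arm

A 6-joint arm with a two-finger parallel gripper is mounted at the origin on the work surface. World frame = base frame: x ahead of the robot, y to its left, z up, the work surface at z = 0. Lengths are in m, angles in rad, forces in N, time in s.
With the tool pointing down it reaches from about 0.375 to 0.975 m from the base axis. Payload 3.8 kg.
Tool frame: the origin (TCP) lies midway between the tips of the shut fingers; the grasp point (between the pads) lies 19 mm behind it; x points along the fingers, y is the direction in which the jaws open and shut, and the axes are right-handed (so a half turn about x gives the same grasp; the last joint's range is limited). The gripper opens to 88 mm and grips with 3 to 60 N. Pads are 18 mm wide; open, the fingers measure 123 mm over their backs; the gripper's body (75 mm by 187 mm) begins 45 mm behind the grasp point.
Start: joints at [1.169, 0.264, 1.604, -0, 1.274, -0.037], TCP at [0.241, 0.631, 0.239] pointing down, gripper open.
Joint ranges: [-2.63, 2.63], [-0.94, 2.18], [0.31, 2.57], [-1.31, 4.45], [0, 2.66], [-2.55, 2.55]. Speed limits (rad/s): [2.57, 2.57, 3.14, 3.14, 3.14, 3.14].

### API

Orientations are given as a rotation vector (axis times angle).
In Python, from cell import manip, inverse_kinematics, cams, order gives the robot as it stands. Calls block until the motion is done:
- manip.move_pose(position, orientation): joint-space move of the TCP to a pose.
- manip.move_linear(position, rate=0.15, rot=None): straight line of the TCP; rot=None keeps the orientation; rate is the mean speed in m/s.
- manip.set_joints(angles): joint-space move.
- manip.set_gripper(opening, force=None): finger opening in m; force is the grip in N (None keeps the last); returns when the fingers have stopped.
- manip.dwell(seconds).
- inverse_kinematics(position, orientation): joint angles nearest the present ones, or None.
- manip.state(): the state.
- cams.capture(name): name is "side" or "top" or "wrist"; returns a dict with "image" (384x512x3 uint8, blue, green, red), "z_map" (384x512 float32, m along the optical axis (not along the pixel's ray), 0 where there is no reading), "intrinsics" (3x3 intrinsics, pixels), "position" and "orientation" of the camera in the world; the wrist camera has in their place "T_tool_cam" (4x4, takes a point from camera to tool coordinates, whose origin is the TCP and whose axes are the tool frame's). Camera axes: x right, y down, z forward; pixel columns grow to the right and rows downward; lengths in m; the calibration is good to about 2 mm. A picture is of the moment at which its call begins: read the wrist's pose just before it.
A pose or a line that the arm cannot do raises manip.IKError and nothing moves.
- order.close_job(): hands the job in, once; it reports no verdict.
The state is a dict: "clock": time; "joint_pos": joint angles; "joint_velocities": joint speeds; "tau": joint torques, N m; "tool_pos": TCP position; "tcp_rot": TCP orientation; "contact_force": force on the tool from outside, world axes, zero at the start; "moment": the same for the moment, N m; "gripper_width": finger opening in m.
Only numpy, scipy, OpenCV 4.12 (cv2) and the standard library are available. Lean on these libraries where they do the work, as an engineer would, in place of code of your own. Each camera call takes 0.05 s, during which the arm holds its last target.

### The job

Take the mallet by its handle and knock both sprung pins of the sloping test cell home one after the other: start each with a short brisk knock struck square along the pin, then ease it on with the mallet until it just goes solid on its hidden stop, without forcing it beyond, and keep off the glass window between the pins. Then stand the mallet back on its head in the middle of its mat, let go, and leave the other things where they are.

Things in the scene. Friction and masses are not known exactly. Their poses are not given: they have to be found in the camera images.
- mallet_grip (a point): Where to grip the mallet: middle of its level wooden handle (20 mm wide, 22 mm high, leaving the head half-way up and ending 153 mm from the head's axis), 55 mm from the head's axis, 35 mm above the head's lower face. z axis: the head's axis, up; x axis: along the handle towards the head. The mallet weighs 0.28 to 0.5 kg, most of it in the head.
- mallet_head (a point): Middle of the mallet's head, a white cylinder with a steel band, 40 mm in diameter and 70 mm tall, with flat faces at both ends 35 mm from this point; it stands on one face on the mat. z axis: the head's axis, up; x axis: away from the handle.
- mat_mid (a point): Middle of the top of the mallet's mat, a pale yellow square 130 mm wide and 3 mm thick, fixed on the bench.
- cell_face (a point): Test cell: an aluminium plate 176 mm wide and 120 mm up the slope, fixed on a grey stand, its upper face sloping 30 degrees and facing the robot's right (-y), give or take 25 degrees. This point: middle of that face, 100 mm above the bench, under the glass window. Its frame is the stand's: z vertical, x level towards the plate's high edge, y level across the plate.
- window: Domed glass sight window in the middle of the plate's upper face, 38 mm in diameter and 9 mm proud, in a 50 mm steel rim 3 mm high. Fragile: not to be pressed or struck. Origin in the middle of the plate's face, z axis square out of the plate.
- pin_near_top (a point): Middle of the top of the pin nearer the robot, 56 mm from the window's middle: steel, with a flat round head 16 mm in diameter and 6 mm thick, its top 31 mm above the plate when fully up (10 to 22 mm when home). z axis points out along the pin, square to the plate, so 30 degrees from vertical, leaning to the robot's right; x axis runs up the slope.
- pin_far_top (a point): The same for the pin farther from the robot.
- pin_near (a joint): How far the nearer pin is down, m; starts between 0 (fully up) and 0.003 and stays where it is left. It resists with 5 to 8 N until its foot meets an unseen stop, 0.009 to 0.021 down, set differently for each pin each time: home is where it goes solid. The stop is held by friction and shifts if the pin is pushed with over about 20 N.
- pin_far (a joint): The same for the farther pin.
Mind the look-alikes: they are no part of the job. Leave any pink or purple look-alike of the part that bears cell_face alone.

How it is judged:
By the outcome, as a careful person would: the job done as asked, in the order asked, and still so for the second after the job is handed in, with the robot touching nothing.
It also fails if it takes over 58 s, if anything falls off the work surface, if the arm or the gripper's body presses on something with over 40 N, if the wrist force passes 120 N, or if a joint passes its speed limit or range.

## Working session

There is one attempt and no reset: what is moved stays moved. The work goes in short steps, each a Python script; the robot and the scene stay as the last script left them, time stands still between calls to the robot, and variables do not carry over. Pictures are saved under pics/ and viewed, and the job is handed in when it is done.

```bash
ls; mkdir -p pics
python3 - <<'E'
from cell import manip,cams
import cv2,numpy as np
s=manip.state();print(s)
for n in ("side","top","wrist"):
    c=cams.capture(n);cv2.imwrite(f"pics/{n}0.png",c["image"]);np.savez(f"pics/{n}0.npz",**c)
    print(n,{k:v for k,v in c.items() if k not in("image","z_map")})
E
```

```text
pics
{'clock': 0.0, 'joint_pos': array([ 1.16911664e+00,  2.64733389e-01,  1.60534528e+00,  1.72062757e-05,
        1.27372573e+00, -3.69013977e-02]), 'joint_velocities': array([ 0.00066995,  0.00087414, -0.00145554,  0.00133517, -0.00024891,
       -0.00087063]), 'tau': array([-7.29716703e-05, -5.02121902e+01, -3.56874633e+01,  7.29128555e-02,
        2.95032340e-02, -1.73756239e-04]), 'tool_pos': array([0.24052136, 0.62993586, 0.23741685]), 'tcp_rot': array([ 0.28453166,  1.55227854, -0.28793271]), 'contact_force': array([-0.00118257,  0.40144093, -0.26023278]), 'moment': array([ 0.02595973, -0.00781072, -0.00592375]), 'gripper_width': 0.08780738027231684}
side {'intrinsics': array([[464.21728927,   0.        , 252.08460574],
       [  0.        , 464.21728927, 184.17026874],
       [  0.        ,   0.        ,   1.        ]]), 'position': array([ 7.28614948e-04, -1.12829749e+00,  9.80584433e-01]), 'orientation': array([-2.18596854,  0.52162625, -0.22286047])}
top {'intrinsics': array([[441.34395614,   0.        , 251.71808295],
       [  0.        , 441.34395614, 193.24734228],
       [  0.        ,   0.        ,   1.        ]]), 'position': array([ 0.22686646, -0.14598175,  1.27909456]), 'orientation': array([-2.08965161,  2.13369443, -0.19094228])}
wrist {'intrinsics': array([[288.23012255,   0.        , 252.25910341],
       [  0.        , 288.23012255, 195.22233777],
       [  0.        ,   0.        ,   1.        ]]), 'T_tool_cam': array([[-5.55900065e-04, -3.18055024e-01,  9.48072092e-01,
        -1.45750267e-01],
       [ 9.99999149e-01,  9.42265803e-04,  9.02454541e-04,
        -1.40310471e-04],
       [-1.18036611e-03,  9.48071787e-01,  3.18054230e-01,
        -8.21869143e-02],
       [ 0.00000000e+00,  0.00000000e+00,  0.00000000e+00,
         1.00000000e+00]])}
```

View pics/side0.png

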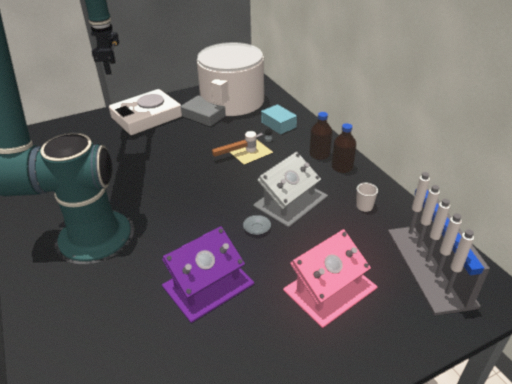

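View pics/top0.png

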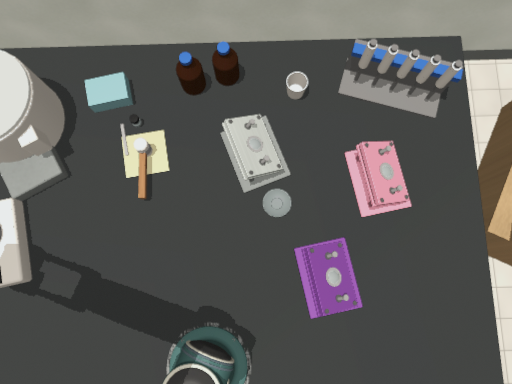

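View pics/wrist0.png

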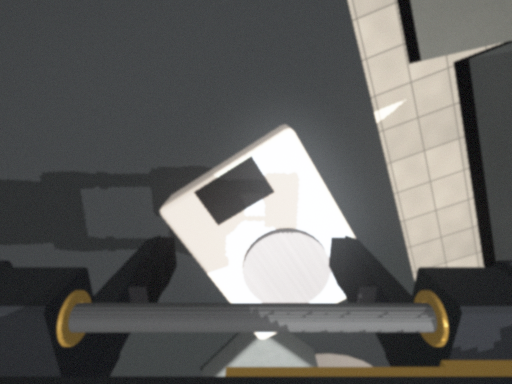

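```bash
cat > h.py <<'E'
import numpy as np,cv2
from scipy.spatial.transform import Rotation as R
def load(n): 
    d=np.load(f"pics/{n}.npz"); return {k:d[k] for k in d}
def ray(c,u,v):
    K=c["intrinsics"];d=np.array([(u-K[0,2])/K[0,0],(v-K[1,2])/K[1,1],1.])
    return c["position"],R.from_rotvec(c["orientation"]).as_matrix()@d
def onz(c,u,v,z):
    o,d=ray(c,u,v);return o+d*(z-o[2])/d[2]
def cloud(c):
    K=c["intrinsics"];z=c["z_map"];v,u=np.mgrid[:z.shape[0],:z.shape[1]]
    P=np.stack([(u-K[0,2])/K[0,0]*z,(v-K[1,2])/K[1,1]*z,z],-1)
    return P@R.from_rotvec(c["orientation"]).as_matrix().T+c["position"]
def tri(c1,p1,c2,p2):
    o1,d1=ray(c1,*p1);o2,d2=ray(c2,*p2)
    A=np.stack([d1,-d2],1);t=np.linalg.lstsq(A,o2-o1,rcond=None)[0]
    a=o1+d1*t[0];b=o2+d2*t[1];return (a+b)/2,np.linalg.norm(a-b)
E
python3 - <<'E'
from h import *
t=load("top0");s=load("side0")
P=cloud(t);Q=cloud(s)
for n,(u,v) in dict(mat=(158,165),head=(141,146),handle=(142,180),handleend=(142,193),win=(255,144),pf=(249,126),pn=(263,161),base=(280,180),bench=(200,200)).items():
    print(n,P[v,u].round(3),onz(t,u,v,0).round(3))
a=cv2.resize(t["image"][80:220,80:300],None,fx=3.6,fy=3.6,interpolation=cv2.INTER_CUBIC)
cv2.imwrite("pics/topz.png",a)
a=cv2.resize(s["image"][90:230,200:340],None,fx=4,fy=4,interpolation=cv2.INTER_CUBIC)
cv2.imwrite("pics/sidez.png",a)
E
```

```text
mat [0.573 0.151 0.001] [0.573 0.151 0.   ]
head [0.61  0.184 0.074] [0.634 0.204 0.   ]
handle [0.517 0.185 0.048] [0.528 0.198 0.   ]
handleend [0.478 0.184 0.049] [0.489 0.197 0.   ]
win [ 0.598 -0.142  0.108] [ 0.632 -0.142  0.   ]
pf [ 0.65  -0.126  0.108] [ 0.689 -0.125  0.   ]
pn [ 0.547 -0.163  0.114] [ 0.578 -0.165  0.   ]
base [ 0.519 -0.214 -0.003] [ 0.519 -0.214 -0.   ]
bench [ 0.464  0.024 -0.002] [0.464 0.024 0.   ]
```

View pics/topz.png

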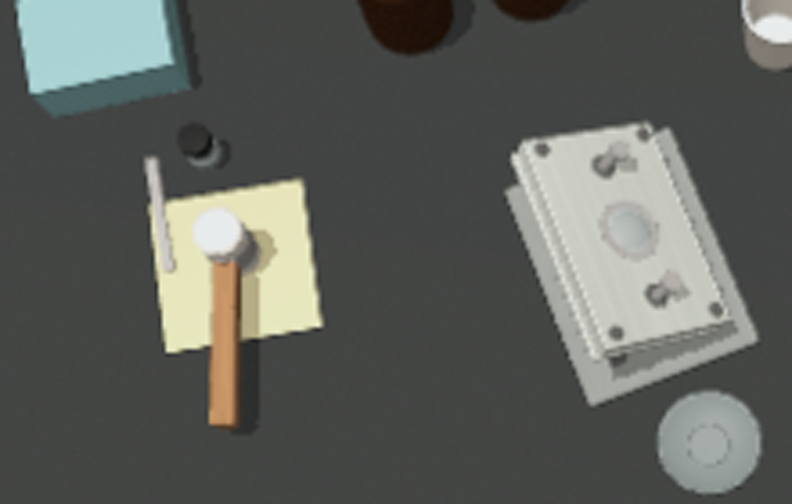

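View pics/sidez.png

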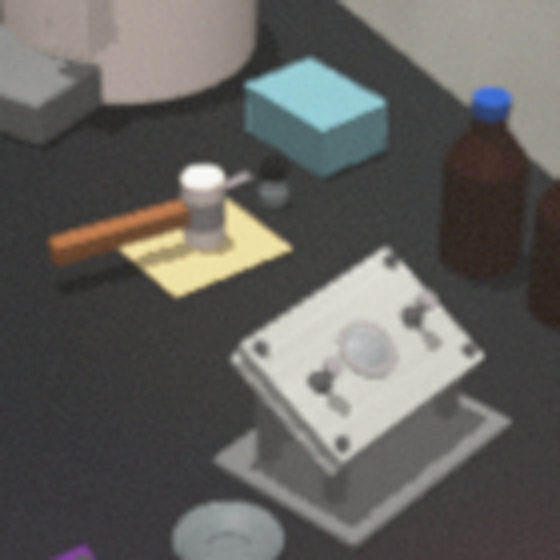

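Run:
```python
from h import *
t=load("top0");s=load("side0")
for nm,c in (("top",t),("side",s)):
    hsv=cv2.cvtColor(c["image"],cv2.COLOR_BGR2HSV);P=cloud(c)
    def big(m):
        cs,_=cv2.findContours(m.astype(np.uint8),cv2.RETR_EXTERNAL,cv2.CHAIN_APPROX_NONE);return max(cs,key=cv2.contourArea)
    near=(P[...,0]>.4)&(P[...,0]<.75)&(P[...,1]>.05)&(P[...,1]<.3)
    H,S,V=hsv[...,0],hsv[...,1],hsv[...,2]
    yel=near&(H>20)&(H<35)&(S>50)&(V>120)
    q=cv2.boxPoints(cv2.minAreaRect(cv2.convexHull(big(yel))))
    w=np.array([onz(c,*p,.003) for p in q]);print(nm,"mat",w.round(3).tolist(),w.mean(0).round(4),[np.linalg.norm(w[i]-w[i-1]).round(3) for i in range(4)])
    ora=near&(H<16)&(S>110)&(V>60)
    k=big(ora);r=cv2.minAreaRect(k)
    h=np.array([onz(c,*p,.049) for p in k[:,0,:]]);m=h[:,:2].mean(0)
    r=cv2.minAreaRect(h[:,:2].astype(np.float32)*1000);print("handle",r,(cv2.boxPoints(r)/1000).round(3).tolist())
    wh=near&(S<40)&(V>200)&(P[...,2]>.06)
    k=big(wh);(u,v),rad=cv2.minEnclosingCircle(k);M=cv2.moments(k);print("head",onz(c,M['m10']/M['m00'],M['m01']/M['m00'],.073).round(4),cv2.contourArea(k),rad)
    reg=(P[...,0]>.45)&(P[...,0]<.75)&(P[...,1]>-.3)&(P[...,1]<0)&(P[...,2]>.06)&(S<60)&(V>150)
    pts=P[reg];
    for _ in range(6):
        o=pts.mean(0);n=np.linalg.svd(pts-o,full_matrices=False)[2][2];n*=np.sign(n[2]);e=(pts-o)@n;pts=pts[abs(e)<.004]
    print("plate n",n.round(3),"tilt",np.degrees(np.arccos(n[2])),"yaw of n",np.degrees(np.arctan2(n[1],n[0])),len(pts),e.std(),"o",o.round(4))
```

```text
top mat [[0.55, 0.189, 0.003], [0.644, 0.18, 0.003], [0.64, 0.155, 0.003], [0.546, 0.165, 0.003]] [0.5947 0.1722 0.003 ] [np.float64(0.024), np.float64(0.095), np.float64(0.025), np.float64(0.095)]
handle ((530.5045166015625, 185.1591033935547), (133.96575927734375, 23.045116424560547), 1.575567364692688) [[0.46299999952316284, 0.19499999284744263], [0.46399998664855957, 0.1720000058412552], [0.5979999899864197, 0.17499999701976776], [0.597000002861023, 0.19900000095367432]]
head [0.6176 0.1882 0.073 ] 123.0 6.955927848815918
plate n [ 0.161 -0.446  0.88 ] tilt 28.309988592238042 yaw of n -70.14252660116765 1361 0.0015417616712624976 o [ 0.5969 -0.137   0.1015]
side mat [[0.542, 0.208, 0.003], [0.71, 0.245, 0.003], [0.682, 0.133, 0.003], [0.524, 0.103, 0.003]] [0.6145 0.1723 0.003 ] [np.float64(0.107), np.float64(0.171), np.float64(0.115), np.float64(0.161)]
handle ((526.7144775390625, 172.93882751464844), (137.13465881347656, 45.73807907104492), 0.8230645060539246) [[0.4580000042915344, 0.19499999284744263], [0.4580000042915344, 0.14900000393390656], [0.5960000157356262, 0.1509999930858612], [0.5950000286102295, 0.19699999690055847]]
head [0.6166 0.1821 0.073 ] 35.5 4.743516445159912
plate n [ 0.172 -0.466  0.868] tilt 29.768430764461176 yaw of n -69.74308147312898 1238 0.001846840489026125 o [ 0.5942 -0.1443  0.0996]
```

```bash
cat >> h.py <<'E'
def snap(cams,manip,n,name="wrist"):
    s=manip.state();c=cams.capture(name)
    if name=="wrist":
        T=np.eye(4);T[:3,:3]=R.from_rotvec(s["tcp_rot"]).as_matrix();T[:3,3]=s["tool_pos"]
        W=T@c["T_tool_cam"];c["position"]=W[:3,3];c["orientation"]=R.from_matrix(W[:3,:3]).as_rotvec()
    c={k:c[k] for k in("image","z_map","intrinsics","position","orientation")}
    np.savez(f"pics/{n}.npz",**c);cv2.imwrite(f"pics/{n}.png",c["image"]);return c
def rot(x,y):
    x=np.array(x,float);x/=np.linalg.norm(x);y=np.array(y,float);y-=x*(x@y);y/=np.linalg.norm(y)
    return R.from_matrix(np.stack([x,y,np.cross(x,y)],1)).as_rotvec()
E
python3 - <<'E'
from cell import manip,cams
from h import *
d=rot([0,0,-1],[0,1,0])
manip.move_pose([.54,-.13,.30],d); print(manip.state()["clock"])
manip.dwell(.2);snap(cams,manip,"w1")
manip.move_pose([.53,.18,.24],d);manip.dwell(.2);snap(cams,manip,"w2")
s=manip.state();print(s["clock"],s["tool_pos"],s["joint_pos"])
E
```

```text
3.0333
4.7333 [0.53051681 0.17897439 0.24030476] [ 2.80965913e-01  4.53954309e-02  1.85147267e+00 -1.46674768e-04
  1.24416874e+00 -1.28802451e+00]
```

View pics/w1.png

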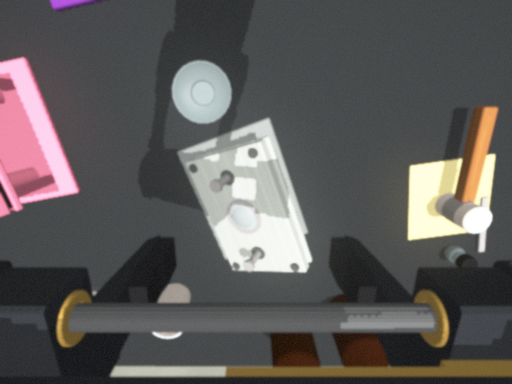

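View pics/w2.png

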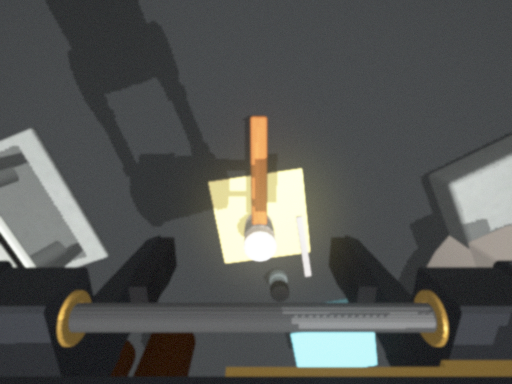

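Run:
```python
from h import *
c=load("w1");a=cv2.resize(c["image"][110:285,170:320],None,fx=4,fy=3.4,interpolation=cv2.INTER_CUBIC)
cv2.imwrite("pics/w1z.png",a)
c=load("w2");hsv=cv2.cvtColor(c["image"],cv2.COLOR_BGR2HSV);H,S,V=[hsv[...,i] for i in range(3)]
def big(m):
    cs,_=cv2.findContours(m.astype(np.uint8),cv2.RETR_EXTERNAL,cv2.CHAIN_APPROX_NONE);return max(cs,key=cv2.contourArea)
z=np.zeros(H.shape,bool);z[100:270,190:330]=1
yel=z&(H>18)&(H<38)&(S>35)&(V>60)
w=np.array([onz(c,*p,.003)[:2] for p in big(yel)[:,0]],np.float32)*1000
r=cv2.minAreaRect(w);print("mat",r)
h=np.array([onz(c,*p,.049)[:2] for p in big(z&(H<16)&(S>110)&(V>60))[:,0]],np.float32)*1000
print("handle",cv2.minAreaRect(h),h.min(0),h.max(0))
wh=z&(S<60)&(V>200);wh[:, 290:]=0
k=big(wh);print(cv2.boundingRect(k))
(u,v),rad=cv2.minEnclosingCircle(k);print("head",u,v,rad,onz(c,u,v,.073))
P=cloud(c);q=P[z&(P[...,2]>.065)];print(q.min(0),q.max(0),q.mean(0)); q=P[z&(H<16)&(S>110)&(P[...,2]>.03)];print("handle top z",np.median(q[:,2]),"yc",np.median(q[:,1]),np.median(q[q[:,0]<.5,1]),np.median(q[q[:,0]>.56,1]))
```

```text
mat ((600.132080078125, 137.83497619628906), (175.46444702148438, 79.72183227539062), 2.3412046432495117)
handle ((533.0811157226562, 186.0626678466797), (131.9715118408203, 20.704206466674805), 0.8933468461036682) [467.2237  174.97687] [599.0167  196.30678]
(215, 171, 75, 92)
head 257.0 216.0 55.21784973144531 [0.57931198 0.18422501 0.073     ]
[0.44822992 0.16844807 0.06506453] [0.63959506 0.22310606 0.38609071] [0.59928039 0.18715814 0.10756298]
handle top z 0.04876264031075894 yc 0.1858430983524571 0.18538844139762115 0.18578839568482652
```

View pics/w1z.png

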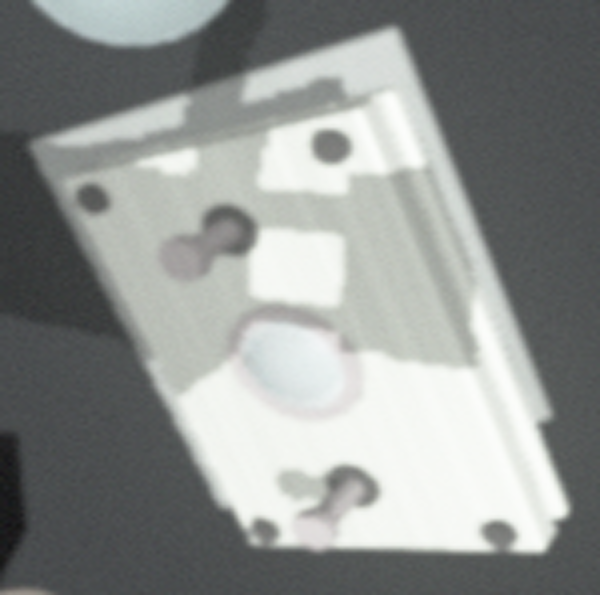

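Run:
```python
from h import *
c=load("w2")
w=np.array([onz(c,*p,.003) for p in [(209,182),(302,169),(310,249),(226,263)]])
print("mat",w.round(3).tolist(),w.mean(0).round(4),(w[[0,1]].mean(0)).round(4),[np.linalg.norm(w[i]-w[i-1]).round(3) for i in range(4)])
print("stick",onz(c,299,217,.004).round(3),onz(c,309,275,.004).round(3),"vial",onz(c,279,283,.04))
print("headtop",onz(c,260.5,243.5,.073), "end",onz(c,259,116.5,.049))
a=cv2.resize(c["image"][100:300,170:340],None,fx=4,fy=3,interpolation=cv2.INTER_CUBIC);cv2.imwrite("pics/w2z.png",a)
from cell import manip,cams,inverse_kinematics as ik
n=np.array([.171,-.470,.866]);a=np.array([.94,.342,0]);u=np.cross(n,a);print(u)
W=np.array([.597,-.142,.1])
d=rot(-n,u)
Rm=R.from_rotvec(d).as_matrix();T=W-Rm@np.array([.125,0,.007]);print(T,ik(T,d))
# strike candidates: handle dir h (towards head) = rotated in plane; tool y = perpendicular
for nm,s in(("near",-1),("far",1)):
  for ang in range(-180,180,30):
    th=np.radians(ang);hx=a*np.cos(th)+u*np.sin(th) # towards head = tool z
    top=W+s*.056*a+.031*n
    g=top+.035*n-.055*hx; tcp=g-.019*n
    q=ik(tcp,rot(-n,np.cross(hx,-n)));print(nm,ang,None if q is None else np.round(q,2))
```

```text
mat [[0.558, 0.119, 0.003], [0.54, 0.246, 0.003], [0.662, 0.265, 0.003], [0.686, 0.139, 0.003]] [0.6113 0.1922 0.003 ] [0.5487 0.1827 0.003 ] [np.float64(0.13), np.float64(0.129), np.float64(0.124), np.float64(0.129)]
stick [0.61  0.246 0.004] [0.707 0.266 0.004] vial [0.69541095 0.21632255 0.04      ]
headtop [0.61542973 0.18863945 0.073     ] end [0.46777591 0.18635701 0.049     ]
[-0.296172  0.81404   0.500282]
[ 0.61179582 -0.20314048  0.20824475] [-0.52928425  0.4738468   1.46397035  0.32542321  1.61933808 -2.50221604]
near -180 [-0.49  0.49  1.58  0.34  1.49  0.63]
near -150 [-0.47  0.43  1.62  0.35  1.49  0.12]
near -120 [-0.48  0.38  1.68  0.35  1.49 -0.41]
near -90 [-0.5   0.33  1.74  0.34  1.49 -0.95]
near -60 [-0.54  0.31  1.77  0.32  1.48 -1.51]
near -30 [-0.58  0.33  1.78  0.3   1.48 -2.07]
near 0 None
near 30 None
near 60 None
near 90 [-0.59  0.51  1.6   0.3   1.47  2.11]
near 120 [-0.55  0.53  1.56  0.32  1.48  1.62]
near 150 [-0.52  0.52  1.56  0.33  1.49  1.13]
far -180 [-0.39  0.63  1.36  0.38  1.53  0.75]
far -150 [-0.37  0.58  1.41  0.39  1.52  0.24]
far -120 [-0.37  0.52  1.47  0.39  1.51 -0.29]
far -90 [-0.39  0.48  1.54  0.38  1.5  -0.84]
far -60 [-0.42  0.45  1.58  0.37  1.5  -1.39]
far -30 [-0.46  0.46  1.6   0.35  1.49 -1.95]
far 0 [-0.49  0.49  1.57  0.34  1.49 -2.51]
far 30 None
far 60 None
far 90 [-0.48  0.64  1.4   0.35  1.51  2.22]
far 120 [-0.45  0.66  1.35  0.36  1.52  1.73]
far 150 [-0.41  0.66  1.34  0.37  1.53  1.24]
```

View pics/w2z.png

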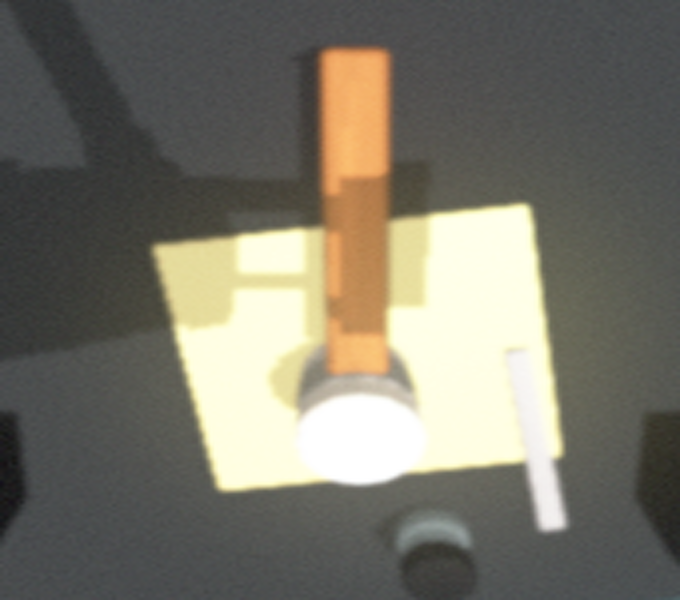

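Run:
```python
from h import *
from cell import manip,cams
t=load("top0")
w=np.array([onz(t,80+x/3.6,80+y/3.6,.003) for x,y in [(165,205),(302,180),(322,326),(167,352)]]);print("mat top",w.mean(0),w.round(3).tolist())
n=np.array([.171,-.470,.866]);a=np.array([.94,.342,0]);u=np.cross(n,a)
W=np.array([.597,-.142,.1])
d=rot(-n,np.cross(-u,-n))
Rm=R.from_rotvec(d).as_matrix();T=W-Rm@np.array([.14,0,.013])
manip.move_pose(T,d);manip.dwell(.2);c=snap(cams,manip,"w3");print(manip.state()["clock"])
a=cv2.resize(c["image"][60:300,120:400],None,fx=2.8,fy=2.5,interpolation=cv2.INTER_CUBIC);cv2.imwrite("pics/w3z.png",a)
```

```text
mat top [0.60872198 0.18624164 0.003     ] [[0.663, 0.25, 0.003], [0.682, 0.135, 0.003], [0.554, 0.116, 0.003], [0.535, 0.244, 0.003]]
6.4583
```

View pics/w3z.png

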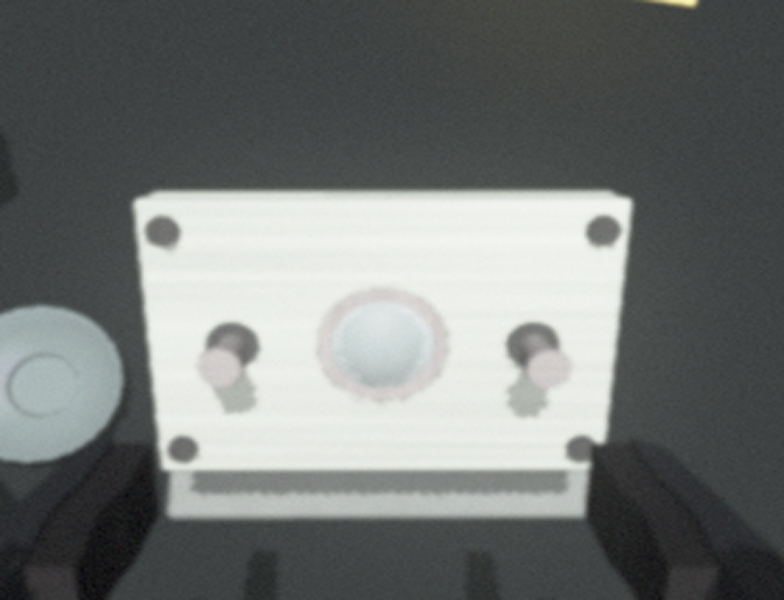

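Run:
```python
from h import *
c=load("w3");P=cloud(c)
px=lambda x,y:(120+(x+.5)/2.8-.5,60+(y+.5)/2.5-.5)
hsv=cv2.cvtColor(c["image"],cv2.COLOR_BGR2HSV)
reg=np.zeros(hsv.shape[:2],bool);reg[140:245,178:335]=1;reg&=hsv[...,2]>190
pts=P[reg&(c["z_map"]>0)]
for _ in range(6):
    o=pts.mean(0);n=np.linalg.svd(pts-o,full_matrices=False)[2][2];n*=np.sign(n[2]);e=(pts-o)@n;pts=pts[abs(e)<.003]
print("n",n.round(4),np.degrees(np.arccos(n[2])),np.degrees(np.arctan2(n[1],n[0])),"std",e.std())
def onp(u,v,h,off): 
    o_,d=ray(c,u,v);return o_+d*((off+h-o_@n)/(d@n))
off=o@n
for dz in(0,):
    C=[onp(*px(*p),0,off) for p in [(135,203),(632,203),(606,470),(162,469)]]
    print("sizes",[np.linalg.norm(C[i]-C[i-1]).round(4) for i in range(4)],"centre",np.mean(C,0).round(4))
    a=(C[1]+C[2]-C[0]-C[3]);a/=np.linalg.norm(a);print("a",a, "yaw",np.degrees(np.arctan2(a[1],a[0])))
    u=np.cross(n,a)
    win=onp(*px(383,345),.0015,off);print("win",win.round(4))
    for nm,col,hd in(("near",(232,346),(219,367)),("far",(533,346),(549,368))):
        q=onp(*px(*col),0,off);print(nm,"collar",((q-win)@a).round(4),((q-win)@u).round(4))
        for h in(.025,.028,.031):
            t=onp(*px(*hd),h,off);print("   h",h,((t-win)@a).round(4),((t-win)@u).round(4))
    # depth at heads
        x,y=px(*hd);z=P[int(round(y)),int(round(x))];print("  depth height",(z@n-off).round(4))
    ctr=np.mean(C,0);print("plane z at centre",ctr[2])
t=load("top0");s=load("side0")
```

```text
n [ 0.172  -0.468   0.8668] 29.90959383796121 -69.81823231807957 std 0.0008074966183083516
sizes [np.float64(0.1171), np.float64(0.1743), np.float64(0.1177), np.float64(0.1762)] centre [ 0.6032 -0.1411  0.0998]
a [ 9.38735693e-01  3.44637852e-01 -2.21649334e-04] yaw 20.159691004436663
win [ 0.603  -0.1417  0.1013]
near collar -0.0564 -0.001
   h 0.025 -0.0568 -0.001
   h 0.028 -0.0562 0.0001
   h 0.031 -0.0556 0.0013
  depth height 0.0276
far collar 0.0561 -0.0009
   h 0.025 0.0569 -0.0013
   h 0.028 0.0562 -0.0001
   h 0.031 0.0555 0.001
  depth height 0.03
plane z at centre 0.09983365866733675
```

Run:
```python
from h import *
from cell import manip,cams
y=np.radians(1.0);d=rot([0,0,-1],[-np.sin(y),np.cos(y),0])
manip.set_gripper(.06,60)
manip.move_pose([.5615,.186,.12],d)
manip.move_linear([.5615,.186,.019],rate=.12)
manip.set_gripper(0.0,60)
s=manip.state();print(s["clock"],s["gripper_width"],s["tool_pos"],s["contact_force"],s["moment"])
b=s
manip.move_linear([.5615,.186,.10],rate=.12);manip.dwell(.2)
s=manip.state();print(s["clock"],s["gripper_width"],s["tool_pos"],s["contact_force"],s["moment"])
snap(cams,manip,"w4");snap(cams,manip,"s4","side")
c=load("s4");cv2.imwrite("pics/s4z.png",cv2.resize(c["image"][60:220,180:330],None,fx=4,fy=3.7,interpolation=cv2.INTER_CUBIC))
```

```text
10.2417 0.019038555196956842 [0.56149302 0.18611553 0.01908752] [-0.64343551  0.31804567  0.82908066] [0.12832284 0.01784477 0.04150835]
11.2667 0.01904692870967401 [0.56057456 0.185739   0.09869745] [ 0.56598689 -0.12928631 -2.9006711 ] [ 0.03030328  0.15462411 -0.02916594]
```

View pics/w4.png

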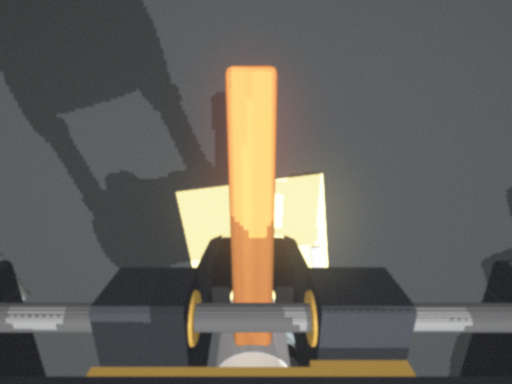

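View pics/s4z.png

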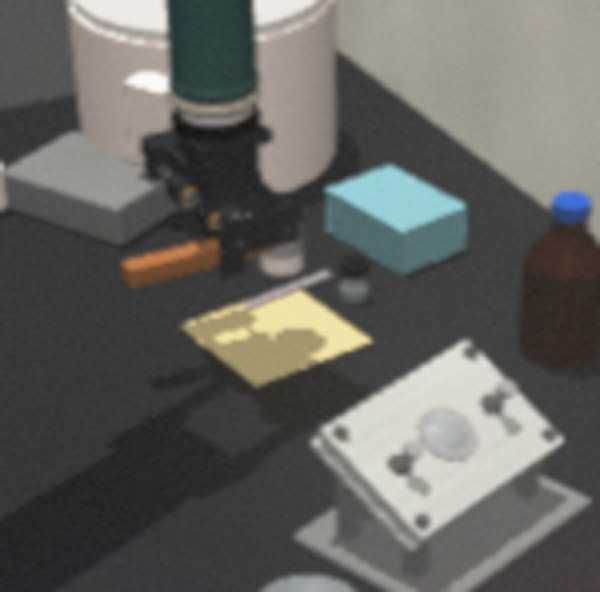

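Run:
```python
from h import *
c=load("w4");P=cloud(c);hsv=cv2.cvtColor(c["image"],cv2.COLOR_BGR2HSV)
m=(hsv[...,0]<22)&(hsv[...,1]>90)&(c["z_map"]>0);m[240:]=0;m[:72]=0;m[:,:238]=0;m[:,266:]=0
q=P[m];q=q[(q[:,2]>.09)]
print(len(q),q.min(0),q.max(0));f=np.polyfit(q[:,0],q[:,2],1);print("slope deg",np.degrees(np.arctan(f[0])),"z at .56",np.polyval(f,.5606), "yaw",np.degrees(np.polyfit(q[:,0],q[:,1],1)[0]))
```

```text
1861 [0.46893253 0.17854642 0.12698691] [0.53881677 0.19084466 0.13140783]
slope deg -0.7022530659770936 z at .56 0.12842390266184595 yaw 0.8092205697291341
```

```bash
cat >> h.py <<'E'
Yw=np.radians(20.1)
a_=np.array([np.cos(Yw),np.sin(Yw),0]);n_=np.array([.5*np.sin(Yw),-.5*np.cos(Yw),np.sqrt(.75)]);u_=np.cross(n_,a_)
Wc=np.array([.603,-.1413,.0998]);hx_=-u_
drot=rot(-n_,np.cross(hx_,-n_))
def tcp(s,h): # s=-1 near, +1 far ; face h above plate
    return Wc+s*.056*a_+h*n_+.016*n_-.055*hx_
def facepos(st,s): # height of face, lateral errors, tilt deg
    p=st["tool_pos"]-(tcp(s,0)); M=R.from_rotvec(st["tcp_rot"]).as_matrix()
    f=M@np.array([.016,0,.055]); f0=R.from_rotvec(drot).as_matrix()@np.array([.016,0,.055])
    e=p+f-f0
    return np.array([e@n_,e@a_,e@u_])*1000,np.degrees(np.arccos(np.clip(-M[:,0]@n_,-1,1)))
E
python3 - <<'E'
from h import *
from cell import manip,cams
manip.move_linear([.5615,.186,.17],rate=.2)
manip.move_pose(tcp(-1,.075),drot)
manip.move_linear(tcp(-1,.047),rate=.06);manip.dwell(.3)
s=manip.state();print(s["clock"],facepos(s,-1),s["contact_force"]@n_,s["gripper_width"])
print(s["contact_force"],s["moment"])
snap(cams,manip,"s5","side");snap(cams,manip,"w5");snap(cams,manip,"t5","top")
c=load("s5");A=cv2.resize(c["image"][100:230,230:360],None,fx=3,fy=3,interpolation=cv2.INTER_CUBIC)
c=load("t5");B=cv2.resize(c["image"][80:210,190:320],None,fx=3,fy=3,interpolation=cv2.INTER_CUBIC)
cv2.imwrite("pics/5z.png",np.hstack([A,B]))
E
```

```text
14.1167 (array([47.53580136,  0.10838541, -0.19347212]), np.float64(0.04772507624840281)) -2.5337449862470827 0.019329364823859798
[-0.10698253 -0.41770175 -3.13096226] [-0.35065168 -0.03624475 -0.05993541]
```

View pics/5z.png

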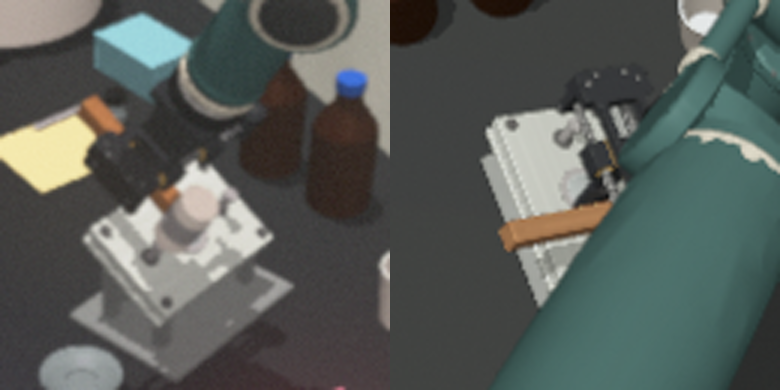

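View pics/w5.png

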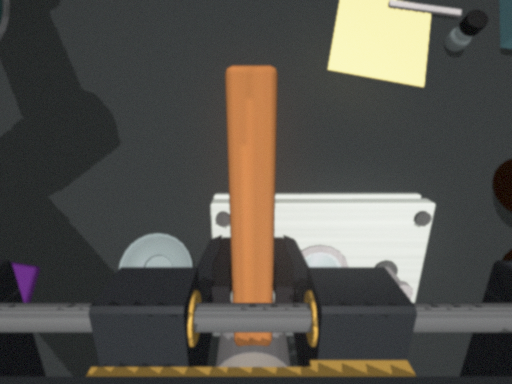

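Run:
```python
from h import *
c=load("s5")
def proj(p):
    q=R.from_rotvec(c["orientation"]).as_matrix().T@(p-c["position"]);q=c["intrinsics"]@q;return ((q[:2]/q[2]-[230,100])*3).round(1)
f=Wc-.056*a_
for h in(0,.028,.0475,.1175):print(h,proj(f+h*n_),[proj(f+h*n_+.02*v).tolist() for v in(a_,-a_,u_,-u_)])
print(proj(Wc),proj(Wc+.056*a_))
```

```text
0 [150.  255.4] [[162.8, 246.4], [137.0, 264.5], [137.3, 240.6], [162.8, 270.2]]
0.028 [160.9 242.2] [[173.9, 233.1], [147.8, 251.4], [148.0, 227.2], [173.9, 257.2]]
0.0475 [168.8 232.7] [[181.8, 223.7], [155.5, 241.9], [155.7, 217.6], [181.9, 247.9]]
0.1175 [198.4 197. ] [[211.8, 187.9], [184.9, 206.3], [184.7, 181.4], [212.2, 212.8]]
[185.4 230.5] [219.3 206.8]
```

```bash
cat > knock.py <<'E'
import sys
from h import *
from cell import manip,cams
s=int(sys.argv[1]);h0=float(sys.argv[2]);end=float(sys.argv[3]);rate=float(sys.argv[4])
st=manip.state();b=st["contact_force"]@n_;print("base",b,facepos(st,s))
manip.move_linear(tcp(s,end),rate=rate)
st=manip.state();print("after",st["clock"],facepos(st,s),st["contact_force"]@n_-b,st["joint_velocities"].round(3).tolist())
manip.dwell(.1)
st=manip.state();print("settled",st["clock"],facepos(st,s),st["contact_force"]@n_-b,st["gripper_width"])
E
python3 knock.py -1 .047 .0235 .25
```

```text
base -3.5549358432401434 (array([ 4.72506039e+01, -6.42649694e-03, -1.20731506e-01]), np.float64(0.02183377740458483))
after 14.5167 (array([22.69851535, -0.5780804 ,  0.28839333]), np.float64(0.11951323370458201)) -0.12001383716422342 [-0.007, -0.006, -0.019, -0.002, 0.025, 0.003]
settled 14.6167 (array([23.69477281, -0.27975573,  0.17561323]), np.float64(0.05967112311514611)) 1.742353072040277 0.01900552910771333
```

```bash
cat > ease.py <<'E'
import sys
from h import *
from cell import manip,cams
s=int(sys.argv[1]);h=float(sys.argv[2]);b=float(sys.argv[3]);hmin=float(sys.argv[4]);lim=float(sys.argv[5]);stp=float(sys.argv[6])
hist=[]
def F():
    v=[]
    for _ in range(3):
        st=manip.state();v.append(st["contact_force"]@n_);manip.dwell(.02)
    return np.mean(v)-b,facepos(st,s),st
f,p,st=F();print("start",f,p)
while h>hmin:
    h-=stp;manip.move_linear(tcp(s,h),rate=.02)
    f,p,st=F();hist.append(f)
    print(f"{st['clock']:.2f} cmd {h*1e3:.2f} face {p[0][0]:.2f} lat {p[0][1]:.2f} {p[0][2]:.2f} tilt {p[1]:.2f} F {f:.2f}")
    if f>lim: print("LIMIT");break
E
python3 ease.py -1 .0235 -3.0 .018 10.5 .0005
```

```text
start 0.6030324666778255 (array([23.86338037, -0.16009405,  0.13954943]), np.float64(0.036231014666329546))
14.95 cmd 23.00 face 23.25 lat -0.01 -0.05 tilt 0.01 F 0.56
15.25 cmd 22.50 face 22.48 lat -0.03 0.02 tilt 0.00 F 0.03
15.55 cmd 22.00 face 22.04 lat 0.05 0.01 tilt 0.00 F 0.45
15.85 cmd 21.50 face 21.77 lat 0.09 0.02 tilt 0.02 F 1.89
16.15 cmd 21.00 face 21.49 lat 0.15 0.11 tilt 0.03 F 3.78
16.45 cmd 20.50 face 20.93 lat 0.19 0.17 tilt 0.03 F 5.32
16.75 cmd 20.00 face 20.03 lat 0.12 0.14 tilt 0.02 F 6.03
17.05 cmd 19.50 face 19.48 lat 0.09 0.03 tilt 0.01 F 5.82
17.35 cmd 19.00 face 18.99 lat 0.10 -0.00 tilt 0.01 F 5.83
17.65 cmd 18.50 face 18.61 lat 0.06 -0.01 tilt 0.01 F 6.44
17.95 cmd 18.00 face 18.46 lat 0.13 0.09 tilt 0.02 F 7.44
```

```bash
python3 ease.py -1 .018 -3.0 .0155 10 .0004
```

```text
start 8.243476646141978 (array([18.4288501 ,  0.11154974,  0.0871962 ]), np.float64(0.018831676884460163))
18.30 cmd 17.60 face 18.32 lat 0.15 0.14 tilt 0.03 F 8.78
18.60 cmd 17.20 face 18.17 lat 0.21 0.19 tilt 0.04 F 9.80
18.90 cmd 16.80 face 18.01 lat 0.20 0.26 tilt 0.05 F 10.39
LIMIT
```

```bash
python3 ease.py -1 .0168 -3.0 .0155 12 .0004
```

```text
start 10.5275341076627 (array([18.03679401,  0.25734659,  0.26301381]), np.float64(0.050415265819903195))
19.25 cmd 16.40 face 17.90 lat 0.29 0.34 tilt 0.06 F 11.72
19.55 cmd 16.00 face 17.77 lat 0.33 0.37 tilt 0.07 F 12.32
LIMIT
```

Run:
```python
from h import *
from cell import manip,cams
manip.move_linear(tcp(-1,.06),rate=.08)
manip.move_linear(tcp(1,.06),rate=.12)
manip.move_linear(tcp(1,.048),rate=.06)
v=[]
for _ in range(8):
    manip.dwell(.05);st=manip.state();v.append(st["contact_force"]@n_)
print(st["clock"],np.mean(v),np.std(v),facepos(st,1))
c=snap(cams,manip,"s6","side");A=cv2.resize(c["image"][100:230,230:360],None,fx=4,fy=4,interpolation=cv2.INTER_CUBIC);cv2.imwrite("pics/6z.png",A)
```

```text
22.1 -2.3390447403540877 0.5027931634621453 (array([ 4.82557409e+01,  8.71235431e-02, -3.61170179e-02]), np.float64(0.022205907492760534))
```

View pics/6z.png

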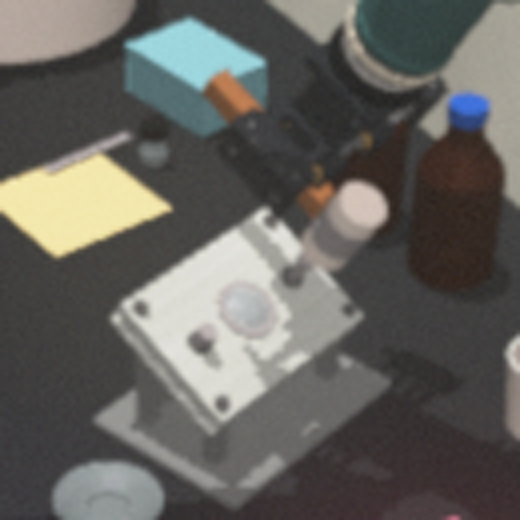

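```bash
python3 knock.py 1 .048 .0245 .25; python3 ease.py 1 .0245 -2.34 .0195 9.5 .0005
```

```text
base -2.979303028136666 (array([ 4.81827635e+01,  7.80417364e-02, -2.51087828e-02]), np.float64(0.01620371891549028))
after 22.4 (array([23.56590987, -0.56255489,  0.25059749]), np.float64(0.12456941001003763)) 0.7344214109058549 [-0.006, -0.005, -0.019, 0.0, 0.023, 0.004]
settled 22.5 (array([24.61540081, -0.30125464,  0.15070271]), np.float64(0.062358940602148895)) 0.9800909794421087 0.019440777328318608
start 0.05838033283590649 (array([24.78110059, -0.19519237,  0.10391961]), np.float64(0.0425110935938769))
22.83 cmd 24.00 face 24.22 lat -0.02 -0.02 tilt 0.00 F -0.55
23.13 cmd 23.50 face 23.48 lat -0.05 0.03 tilt 0.01 F -0.75
23.43 cmd 23.00 face 23.00 lat 0.01 0.00 tilt 0.00 F -0.48
23.73 cmd 22.50 face 22.70 lat 0.05 0.02 tilt 0.01 F 0.67
24.03 cmd 22.00 face 22.44 lat 0.13 0.13 tilt 0.03 F 2.43
24.33 cmd 21.50 face 22.11 lat 0.20 0.21 tilt 0.03 F 4.78
24.63 cmd 21.00 face 21.16 lat 0.16 0.18 tilt 0.02 F 5.26
24.93 cmd 20.50 face 20.48 lat 0.10 0.11 tilt 0.01 F 5.54
25.23 cmd 20.00 face 19.98 lat 0.10 0.03 tilt 0.01 F 5.43
25.53 cmd 19.50 face 19.50 lat 0.05 -0.04 tilt 0.01 F 4.96
```

```bash
python3 ease.py 1 .0195 -2.34 .0090 9.5 .0005
```

```text
start 4.672657644766984 (array([19.47672844,  0.05362549, -0.02822536]), np.float64(0.006683158290086659))
25.88 cmd 19.00 face 18.99 lat 0.06 0.00 tilt 0.01 F 5.22
26.18 cmd 18.50 face 18.71 lat 0.09 0.01 tilt 0.02 F 5.48
26.48 cmd 18.00 face 18.48 lat 0.12 0.13 tilt 0.02 F 7.06
26.78 cmd 17.50 face 18.33 lat 0.16 0.17 tilt 0.04 F 7.76
27.08 cmd 17.00 face 18.17 lat 0.22 0.24 tilt 0.05 F 7.96
27.38 cmd 16.50 face 18.03 lat 0.24 0.29 tilt 0.07 F 10.10
LIMIT
```

Run:
```python
from h import *
from cell import manip,cams
def avg():
    f=[];m=[]
    for _ in range(5):
        st=manip.state();f.append(st["contact_force"]);m.append(st["moment"]);manip.dwell(.02)
    return np.mean(f,0),np.mean(m,0),st
f0,m0,s0=avg();print("stalled",(f0@n_)+2.34,m0@a_,m0@u_,s0["clock"],facepos(s0,1))
manip.move_linear(tcp(1,.0160),rate=.02)
f0,m0,s0=avg();print("stalled",(f0@n_)+2.34,m0@a_,m0@u_,s0["clock"],facepos(s0,1))
manip.move_linear(tcp(1,.0175),rate=.02)
f2,m2,s2=avg();print("partial",(f2@n_)+2.34,m2@a_,m2@u_)
manip.move_linear(tcp(1,.032),rate=.06);manip.dwell(.2)
f1,m1,s1=avg();print("free",(f1@n_)+2.34,m1@a_,m1@u_,s1["clock"])
for f,m in((f0,m0),(f2,m2)):
  df=f-f1;dm=m-m1;print("dF(a,u,n)",df@a_,df@u_,df@n_,"dM",dm@a_,dm@u_,dm@n_,"arm u",(dm@a_)/(df@n_),"arm a",-(dm@u_)/(df@n_))
```

```text
stalled 10.008271197903232 0.14846244257570207 0.26628934156427353 27.4667 (array([18.01567497,  0.26810248,  0.321825  ]), np.float64(0.06496082953090879))
stalled 11.144342346051609 0.15379886181712943 0.31518240545215337 27.8 (array([17.83975661,  0.31772891,  0.39727443]), np.float64(0.07890523235107022))
partial 8.606119506176 0.05926937736052303 0.14394531276341524
free -0.477434607921035 -0.3359949626941365 0.06625884590353749 28.8083
dF(a,u,n) -1.4389945389081116 5.899932294378861 11.621776953972645 dM 0.48979382451126596 0.24892355954861592 -0.07235250840514783 arm u 0.04214448672101222 arm a -0.02141871768271434
dF(a,u,n) -0.5898400401864901 4.365758360139375 9.083554114097035 dM 0.3952643400546595 0.07768646685987778 -0.03833823097415004 arm u 0.043514282525298896 arm a -0.008552430676811168
```

Run:
```python
from h import *
from cell import manip,cams
th=np.radians(-120);hx=a_*np.cos(th)+u_*np.sin(th);d2=rot(-n_,np.cross(hx,-n_))
def t2(h): return Wc+.056*a_+(h+.016)*n_-.055*hx
manip.move_linear(tcp(1,.05),rate=.1)
manip.move_pose(t2(.04),d2)
manip.move_linear(t2(.0225),rate=.06)
def avg():
    f=[]
    for _ in range(4):
        manip.dwell(.03);st=manip.state();f.append(st["contact_force"])
    p=st["tool_pos"]-t2(0);return np.mean(f,0),p,st
manip.dwell(.2);b,p,st=avg();print(st["clock"],"base",b,p@n_)
for h in(.0195,.0185,.018,.0175,.017):
    manip.move_linear(t2(h),rate=.03);f,p,st=avg();df=f-b
    print(f"{st['clock']:.2f} cmd {h*1e3} face {p@n_*1e3:.2f} lat {p@a_*1e3:.2f} {p@u_*1e3:.2f} F a,u,n {df@a_:.2f} {df@u_:.2f} {df@n_:.2f}")
    if df@n_>9: break
manip.move_linear(t2(.03),rate=.06)
print(manip.state()["clock"])
c=snap(cams,manip,"s7","side");A=cv2.resize(c["image"][100:230,230:360],None,fx=4,fy=4,interpolation=cv2.INTER_CUBIC);cv2.imwrite("pics/7z.png",A)
```

```text
30.5167 base [-0.32225819 -0.1852945  -3.38552783] 0.02288757027672646
30.90 cmd 19.5 face 19.48 lat -0.02 -0.02 F a,u,n 0.79 -0.08 0.47
31.28 cmd 18.5 face 18.96 lat 0.16 0.09 F a,u,n 0.36 1.43 2.80
31.67 cmd 18.0 face 18.55 lat 0.29 0.22 F a,u,n 0.37 2.76 5.50
32.05 cmd 17.5 face 18.30 lat 0.41 0.30 F a,u,n 0.78 3.85 7.94
32.43 cmd 17.0 face 18.13 lat 0.47 0.32 F a,u,n 0.39 3.71 8.65
32.8
```

View pics/7z.png

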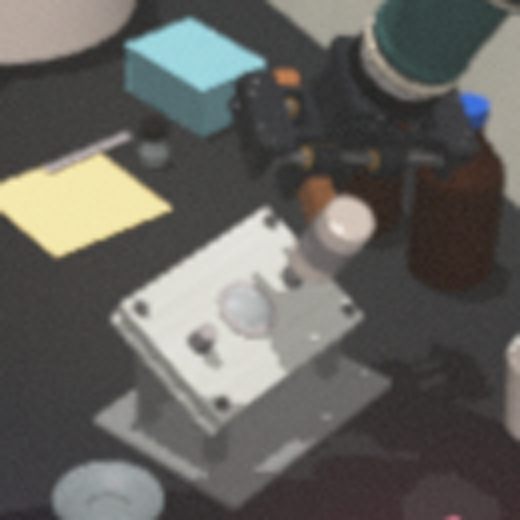

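Run:
```python
from h import *
from cell import manip,cams
th=np.radians(-120);hx=a_*np.cos(th)+u_*np.sin(th)
manip.move_linear(Wc+.056*a_+(.12)*n_-.055*hx,rate=.15)
y=np.radians(1.0);d=rot([0,0,-1],[-np.sin(y),np.cos(y),0])
manip.move_pose([.556,.189,.15],d)
manip.move_linear([.556,.189,.035],rate=.12);manip.dwell(.2)
print(manip.state()["clock"])
c=snap(cams,manip,"w8")
b=[]
for _ in range(4): manip.dwell(.03);st=manip.state();b.append(st["contact_force"][2])
b=np.mean(b);print(st["tool_pos"],b)
z=.025
while z>.015:
    manip.move_linear([.556,.189,z],rate=.03);manip.dwell(.05);st=manip.state();f=st["contact_force"][2]-b
    print(round(z,4),st["tool_pos"][2].round(4),f.round(2))
    if f>2:break
    z-=.001
print(st["clock"])
```

```text
36.1583
[0.55619909 0.18907731 0.03539843] -2.880218886765733
0.025 0.0248 -0.12
0.024 0.0241 -0.76
0.023 0.023 -0.19
0.022 0.022 -1.33
0.021 0.0209 -0.85
0.02 0.02 0.38
0.019 0.0193 1.44
0.018 0.0188 7.15
38.975
```

View pics/w8.png

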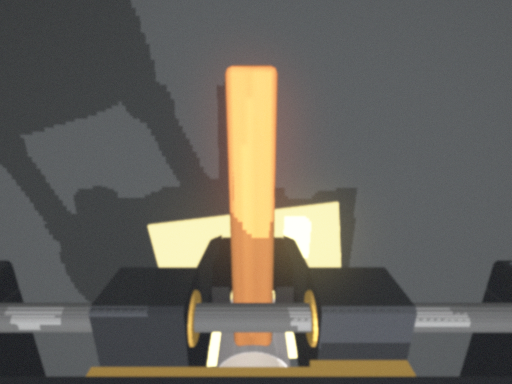

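Run:
```python
from h import *
from cell import manip,cams
manip.move_linear([.556,.189,.019],rate=.03);manip.dwell(.1)
manip.set_gripper(.06);manip.dwell(.3)
st=manip.state();print(st["clock"],st["tool_pos"],st["contact_force"])
manip.move_linear([.556,.189,.12],rate=.12)
manip.move_pose([.53,.18,.24],rot([0,0,-1],[0,1,0]));manip.dwell(.2)
c=snap(cams,manip,"w9");snap(cams,manip,"s9","side");t=snap(cams,manip,"t9","top");print(manip.state()["clock"])
cv2.imwrite("pics/w9z.png",np.hstack([cv2.resize(c["image"][100:300,170:340],None,fx=2.3,fy=2.3,interpolation=cv2.INTER_CUBIC),cv2.resize(load("s9")["image"][90:230,200:340],None,fx=2.8,fy=460/140,interpolation=cv2.INTER_CUBIC)]))
```

```text
40.3667 [0.55600682 0.18897619 0.01900584] [ 0.16790225  0.03618257 -0.34988099]
42.2667
```

View pics/w9z.png

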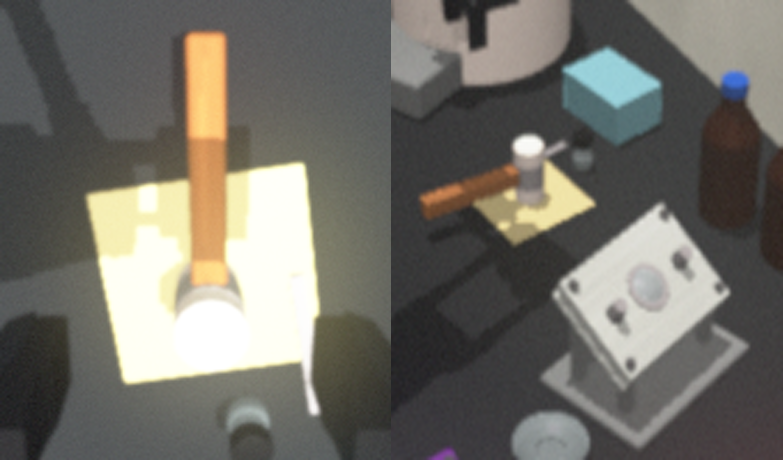

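View pics/t9.png

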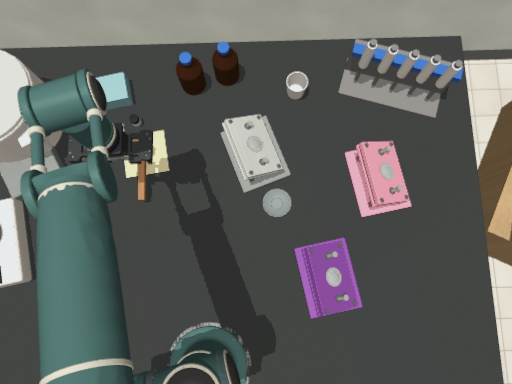

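Run:
```python
from h import *
c=load("w9");f=lambda x,y,z:onz(c,170+x/2.3,100+y/2.3,z)
w=np.array([f(*p,.003) for p in[(87,193),(304,163),(322,357),(127,384)]]);print(w.round(3).tolist(),w.mean(0),[np.linalg.norm(w[i]-w[i-1]).round(3) for i in range(4)])
print("head",f(209,330,.073),"end",f(206,33,.049))
```

```text
[[0.557, 0.118, 0.003], [0.538, 0.247, 0.003], [0.667, 0.266, 0.003], [0.688, 0.138, 0.003]] [0.6124695  0.19224297 0.003     ] [np.float64(0.132), np.float64(0.13), np.float64(0.13), np.float64(0.129)]
head [0.61091925 0.18972838 0.073     ] end [0.46255238 0.187369   0.049     ]
```

Both the head's position (within about 3 mm of the mat's middle) and the standing mallet look right, and the arm is clear, so I'm handing the job in.

Run:
```python
from cell import manip,order
print(manip.state()["clock"]);order.close_job()
```

```text
42.2667
the job is handed in; nothing more can be done
```

I knocked both pins of the sloping cell home and stood the mallet back on its mat. I handed the job in at 42.3 s of the 58 s allowed.

- **Near pin:** I struck it along its axis at about 0.25 m/s, then eased it on. It slid at about 6 N and went solid with its top about 18.4 mm above the plate. I stopped at about 12 N.
- **Far pin:** I did the same. It slid at about 5 N and went solid at almost the same height, about 18.4 mm, and I stopped at about 11.5 N. Because the two heights matched, I tested it again with the handle turned 30 degrees. It stalled at the same place at about 9 N, so I took the stop as real. I did not test the near pin again.
- **Strike:** Tilt stayed within about 0.1 degrees and the head within about 0.6 mm of the pin's axis at the readings I took. Each knock went 1 to 1.5 mm deeper than commanded. The near pin was left about 22 mm above the plate and the far pin about 23 mm, both short of where they later went solid.
- **Side force:** While the far pin was solid, the sensor also showed a sideways force of up to about 6 N. I put this down to arm flex and friction. It brought the total to about 13 N, still under the 20 N limit.
- **Window:** The mallet passed over it with the head's face about 60 mm above the plate.
- **Mallet:** It stands upright and released. The last wrist picture puts its head about 3 mm from the mat's middle, within the 2 mm calibration plus my reading error. An earlier top-view estimate of the mat's middle differed from the wrist view by about 6 mm; I trusted the wrist view.
- **Other things:** The other objects look unmoved in the last pictures.

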